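# Hang the work lamp on its telescopic stand and raise it to the second stop

## Task

Light the bench: hook the cordless work lamp over the outer end of the lamp stand's cross bar, slide it in along the bar until its hook sits between the two dark bands, and let go of the lamp. Then squeeze the release button in the side of the mast's head, pull the mast straight up past its first stop to its second stop, the end of its travel, and finish while still holding it up there: its clamp is slack, so nothing else keeps it up. Leave the other things on the bench where they are.

Things in the scene. Friction and masses are not known exactly. Their poses are not given: they have to be found in the camera images.
- lamp: Loose cordless work lamp, 0.22 kg, upright on its foot (50 x 66 mm, x by y); grey body with rubber top, 44 x 62 mm, ends at height 98; white lens on the -x face; steel hook and black finger tab on top, 185 mm high in all. Origin: centre of the foot's underside, z up. Its +x points away from the robot at the start, within 0.4 rad.
- lamp_hook (a point): Centre of the underside of the hook's flat crown, 146 mm above the foot; axes as the lamp's. The hook is a strip 20 mm wide (y): stem on the -x side (inner face x = -9.5 mm), crown 5 mm thick, short leg on the +x side (inner face +9.5 mm, tip at height 132 and a 5 mm bent lip). It opens to +x, by the gap between leg tip and body top (98). Rests on the bar when hung.
- lamp_tab (a point): Point on the lamp's axis in the finger tab, 170 mm above the foot; axes as the lamp's. The tab is 10 mm thick (x), 28 mm wide (y), from the crown's top (151) to height 185: grip it from above with the fingers closing along x.
- bar_mark (a point): Top of the stand's cross bar midway between its two dark bands (4 mm wide, 40 mm clear between); moves with the mast. z up, y along the bar towards the mast (105 mm away; the bar runs from the mast to -y), x level across the bar, away from the robot. It is a 12 mm round steel bar, top 174 mm above the bench while the mast is down; a lamp hung there has its foot at 28 mm.
- bar_end (a point): Top of the bar at its free end, 140 mm outward (-y) of bar_mark; beyond it a rubber cap, 17 mm in diameter and 12 mm long. Axes as bar_mark's.
- head_grip (a point): Centre of the upper part of the mast's head, on the mast's axis, 186 mm above the bench while the mast is down; axes as bar_mark's. The head is a black block 38 mm (x) by 44 mm (y), from 146 to 202. The bar leaves its -y side with its top 12 mm below this point, so fingers closing along x here clear it.
- mast (a joint): Height of the mast above its lowest position, m; it slides straight up. 0 = down and locked (start). First stop near 0.05: a spring ball snaps under a ridge; it takes about 8 N more than the weight to pull past it. Second stop at 0.100: rigid end of travel. Mast with bar 0.33 kg, damped (20 N per m/s); if let go it sinks back, to the first stop or lower.
- release (a joint): Release button, m pressed. Grey pad 16 x 20 mm in the head's -x side (to the robot) at head_grip's height, 5 mm proud of the face; 0 = out, moves to +x against a spring (3 to 7.5 N), flush at 0.005. The latch lets go once it is 3.5 mm in; it may stay in. Fingers closing along x over head and button with 20 N or more press it flush (38 to 39 mm wide); then pull up.
- b_jar_6: Bystander: glass jar with red cap, 64 mm, 105 mm high; origin at the bottom centre.
- b_mug_11: Bystander: orange mug, 78 x 108 mm, 101 mm high; origin at the bottom.
- b_tub_7: Bystander: white pot with a lid, 72 mm, 71 mm high; origin at the bottom.
- sardine_tin: Bystander: flat oblong tin, 63 x 105 x 24 mm; origin at the bottom centre.
- scrub_brush: Bystander: grey scrubbing brush, 30 x 85 x 55 mm; origin at the bottom.
Not all that is in view belongs to the job. What is shaped like the lamp but pink is not meant.

How it is judged (in metres and radians):
On the way, in this order (a step that is already met when the one before it is completed fails the run):
1. the lamp's hook is over the bar, resting on it, outward of the bands (z of lamp_hook in the frame of bar_mark between -0.006 and 0.006 m and x of lamp_hook in the frame of bar_mark between -0.009 and 0.009 m and y of lamp_hook in the frame of bar_mark between -0.15 and -0.035 m), for 0.2 s.
2. the lamp slides inward with its hook still over the bar (z of lamp_hook in the frame of bar_mark between -0.006 and 0.006 m and x of lamp_hook in the frame of bar_mark between -0.009 and 0.009 m and y of lamp_hook in the frame of bar_mark between -0.035 and -0.015 m), for 0.04 s.
3. the lamp hangs on the bar between the bands, let go and at rest, the mast still down (z of lamp_hook in the frame of bar_mark between -0.006 and 0.006 m and x of lamp_hook in the frame of bar_mark between -0.009 and 0.009 m and y of lamp_hook in the frame of bar_mark between -0.012 and 0.012 m and contact force between the fingers and lamp below 0.1 N and contact force between lamp and mast above 1 N and linear speed of lamp below 0.03 m/s and value of joint mast below 0.006 m), for 0.2 s.
4. the release button is pressed in while the mast is still down (value of joint release above 0.0035 m and value of joint mast below 0.01 m and contact force between the fingers and mast above 2 N), for 0.05 s.
At the end, for the whole second after the job is handed in: Mast within 5 mm of its second stop (joint above 0.095), held there by the fingers (over 2 N on head or button); lamp hanging upright and still with its crown on the bar, hook centre within 12 mm of the middle between the bands, not touched by the robot (value of joint mast above 0.095 m and contact force between the fingers and mast above 2 N and z of lamp_hook in the frame of bar_mark between -0.006 and 0.006 m and x of lamp_hook in the frame of bar_mark between -0.009 and 0.009 m and y of lamp_hook in the frame of bar_mark between -0.012 and 0.012 m and contact force between lamp and mast above 1 N and contact force between each of the arm, the fingers and lamp below 0.1 N and linear speed of lamp below 0.03 m/s and angle between lamp's own z axis and vertical below 0.15 rad and height (world z) of lamp above 0.11 m); the arm keeps its last pose, push and grip.
It fails at once if the lamp is tipped by more than 0.5 rad (angle between lamp's own z axis and vertical above 0.5 rad).
It fails at once if a bystander (jar, mug, pot, flat tin or brush) is shifted by more than 30 mm (distance of any of b_jar_6, b_mug_11, b_tub_7, sardine_tin, scrub_brush from where it was at the start of the episode above 0.03 m).
It also fails if it takes over 56 s, if anything falls off the work surface, if the arm or the gripper's body presses on something with over 40 N, if the wrist force passes 120 N, or if a joint passes its speed limit or range.

## Robot

A 6-joint arm with a two-finger parallel gripper is mounted at the origin on a cart in front of the work surface, level with it; the furniture and walls round the work are solid. World frame = base frame: x ahead of the robot, y to its left, z up, the work surface at z = 0. Lengths are in mm, angles in rad, forces in N, time in s.
With the tool pointing down it reaches from about 350 to 875 mm from the base axis. Payload 4.2 kg.
Tool frame: the origin (TCP) lies between the finger pads; the fingertips stand 25 mm ahead of it and the grasp point (between the pads) lies 6 mm ahead of it; z points along the fingers, y is the line along which they close (so a half turn about z gives the same grasp; the last joint's range is limited). The gripper opens to 85 mm and grips with 20 to 120 N. Pads are 22 mm wide; open, the fingers measure 114 mm over their backs; the gripper's body (76 mm by 85 mm) begins 54 mm behind the grasp point. The pads swing forward as they close: fully open they stand 13 mm farther back than shut.
Start: joints at [1.362, 0.385, 0.008, 0, -1.194, -0.259], TCP at [281.794, 557.846, 256.312] pointing down, gripper open.
Joint ranges: [-3.14, 3.14], [-1.21, 2.06], [-1.07, 1.41], [-3.16, 2.05], [-2.99, -0.16], [-3.1, 3.1]. Speed limits (rad/s): [2.79, 2.79, 3.14, 3.14, 3.14, 3.14].

## Interface

Orientations are given as a unit quaternion [x, y, z, w].
In Python, from bench import arm gives the robot as it stands.
- The arm moves only by the shell command python3 -m pendant 'ROWS'. ROWS is JSON, a list of rows, each a list of 7 numbers: the shift along the tool's x, y, z in m, then the turn, a rotation vector about the tool's x, y, z in degrees, then the finger opening in m, from 0 to 0.0854. In form: [[x, y, z, wx, wy, wz, fingers], ...]. A call has 1 to 12 rows; each row shifts and turns the commanded pose from where the row before left it, along the tool's axes as they then stand; what a row does not reach is not made up. A row lasts 1/10 s, in which the tool goes at most 50 mm and 8.59 degrees, less where a joint would pass 70% of its speed; a pose out of reach is approached as far as the arm can. A call is refused whole if a number of a shift passes 0.05 or a number of a turn 8.59, either way. A call with a gripper value outside its range is refused whole. The fingers move at their own pace and stop on an object; the grip force is fixed at half the most. Time passes only in rows, so rows that do not move let the fingers close. It gives the time, the measured TCP pose, the force, the opening and the grip force at its end, in the units of the state.
- arm.read_state(): the state, without advancing time (a new reading comes with each control period).
- arm.get_image(name): name is "scene" or "top" or "wrist"; returns a dict with "image" (384x512x3 uint8, red, green, blue), "fx", "fy", "cx", "cy" (pixels), "xyz" and "rotation" of the camera in the world. Camera axes: x right, y down, z forward; pixel columns grow to the right and rows downward; lengths in mm; the calibration is good to about 2 mm. The wrist camera is an equidistant fisheye: a pixel r from the principal point sees the ray r / f radians off the axis. A picture is of the moment at which its call begins. There is no depth.
- arm.job_done(): hands the job in; it is judged then, once.
The state is a dict: "clock": time; "joints": joint angles; "joint_vel": joint speeds; "joint_efforts": joint torques, N m; "position": TCP position; "ee_rot": TCP orientation; "contact_force": force on the tool from outside, world axes, zero at the start; "wrist_torque": the same for the moment, N m; "gripper_width": finger opening in mm; "grasp_force": force on a finger pad.
Only numpy, scipy, OpenCV 4.12 (cv2) and the standard library are available. Lean on these libraries where they do the work, as an engineer would, in place of code of your own. Each camera call takes 0.05 s, during which the arm holds its last target. There are 200 camera calls.

## Working session

There is one attempt and no reset: what is moved stays moved. The work goes in short steps, Python scripts to look and compute and a shell command to move; the robot and the scene stay as the last step left them, time stands still between calls to the robot, and variables do not carry over. Pictures are saved under pics/ and viewed, at most 10 in all, crops included, and the job is handed in when it is done.

```bash
mkdir -p pics; cat > h.py <<'E'
import numpy as np, cv2, json
from bench import arm
from scipy.spatial.transform import Rotation as R
def grab(n):
    d=arm.get_image(n); np.save(f'pics/{n}.npy',d,allow_pickle=True); return d
def ray(d,u,v):
    x=(u-d['cx'])/d['fx'];y=(v-d['cy'])/d['fy']
    return np.array(d['xyz'],float), np.array(d['rotation']).reshape(3,3)@np.array([x,y,1.])
def onz(d,u,v,z):
    o,r=ray(d,u,v); return o+r*(z-o[2])/r[2]
def tri(d1,p1,d2,p2):
    o1,r1=ray(d1,*p1);o2,r2=ray(d2,*p2)
    s,t=np.linalg.lstsq(np.c_[r1,-r2],o2-o1,rcond=None)[0]
    a,b=o1+s*r1,o2+t*r2; return (a+b)/2,np.linalg.norm(a-b)
E
python3 - <<'E'
from h import *
s=arm.read_state(); print(s)
for n in('scene','top'):
    d=grab(n);print(n,d['fx'],d['cx'],d['cy'],d['xyz'],np.round(d['rotation'],3).tolist())
    cv2.imwrite(f'pics/{n}0.png',cv2.resize(d['image'][:,:,::-1],(800,600),interpolation=cv2.INTER_CUBIC))
E
```

```text
{'clock': 0.0, 'joints': array([ 1.36159286e+00,  3.85551432e-01,  6.65010895e-03, -5.50529051e-04,
       -1.19400953e+00, -2.58622253e-01]), 'joint_vel': array([0.00101798, 0.00017621, 0.00032439, 0.0001383 , 0.00060051,
       0.00291824]), 'joint_efforts': array([-5.80243632e-04, -3.92289841e+01,  1.88402295e+01,  4.18617770e+00,
       -4.61134114e-03,  7.79671836e-06]), 'position': array([281.55931393, 557.39385808, 255.22648159]), 'ee_rot': array([ 9.72742782e-01, -2.31884233e-01, -2.29648229e-04,  1.06325969e-03]), 'contact_force': array([0.45780954, 0.47584465, 0.83010741]), 'wrist_torque': array([ 0.00134315,  0.01235306, -0.02799825]), 'grasp_force': 0.0, 'gripper_width': 85.4883227655555}
scene 483.6254797520605 254.68793312618675 201.7273743715 [-359.2480077  -630.79570229  925.56888052] [0.788, -0.411, 0.219, -0.402]
top 409.50227985490307 255.19373687368812 192.90085871602093 [ 447.30486998  -38.61929606 1310.22602945] [0.707, -0.706, 0.031, -0.03]
```

```bash
sed -i "s/np.array(d\['rotation'\]).reshape(3,3)@/R.from_quat(d['rotation']).as_matrix()@/" h.py
```

```text
(no output)
```

View pics/scene0.png

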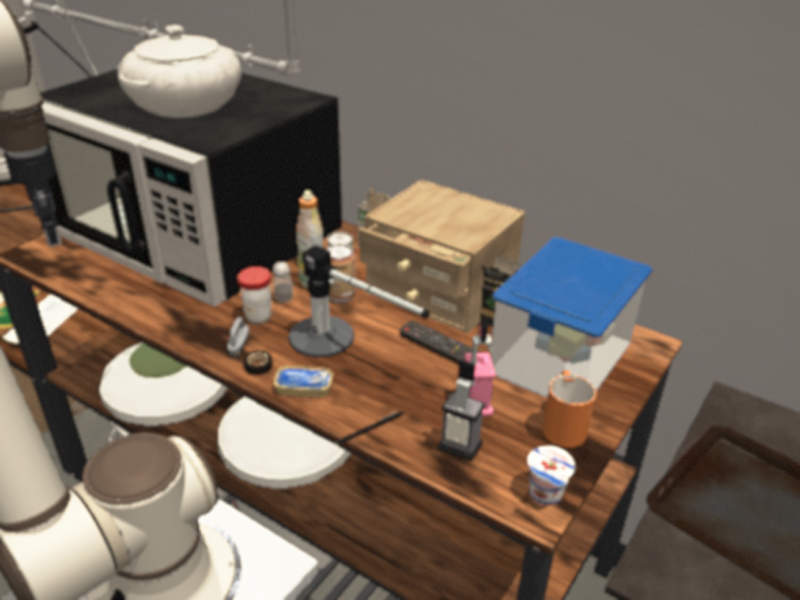

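View pics/top0.png

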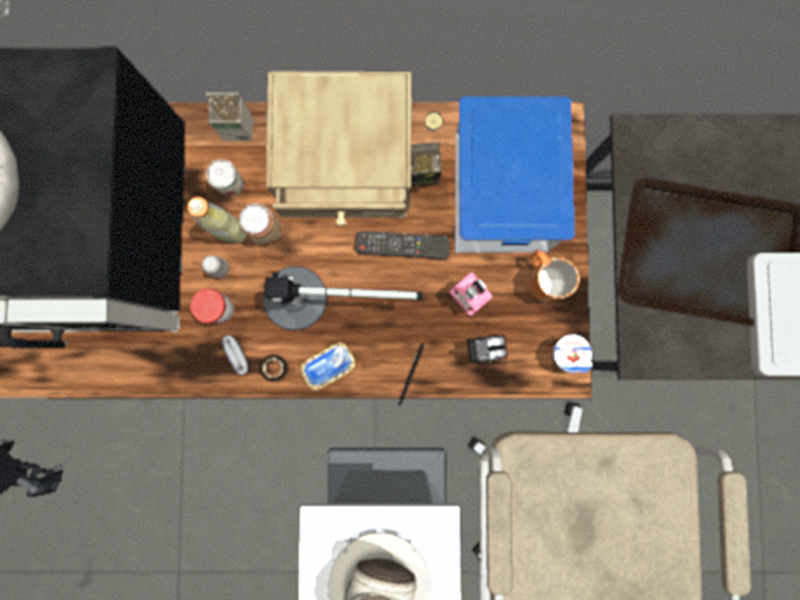

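The lamp candidates are the grey lamp (scene0.png 462,420; top0.png 487,348) and the pink look-alike (scene0 480,385; top0 470,293). I choose the grey one. The bar runs in top0 from (322,292) to its capped end at (420,296), with the head at (282,290). Next is a close crop to check the choice.

```bash
python3 - <<'E'
from h import *
t=np.load('pics/top.npy',allow_pickle=True).item();s=np.load('pics/scene.npy',allow_pickle=True).item()
a=t['image'][168:243,160:340,::-1]; b=s['image'][205:300,250:330,::-1]; c=s['image'][150:245,185:280,::-1]
im=np.zeros((600,800,3),np.uint8)
im[:300,:720]=cv2.resize(a,None,fx=4,fy=4,interpolation=cv2.INTER_CUBIC)
b=cv2.resize(b,None,fx=3.1,fy=3.1,interpolation=cv2.INTER_CUBIC);c=cv2.resize(c,None,fx=3.1,fy=3.1,interpolation=cv2.INTER_CUBIC)
im[302:302+b.shape[0],:b.shape[1]]=b; im[302:302+c.shape[0],300:300+c.shape[1]]=c
cv2.imwrite('pics/crop1.png',im)
E
```

```text
(no output)
```

View pics/crop1.png

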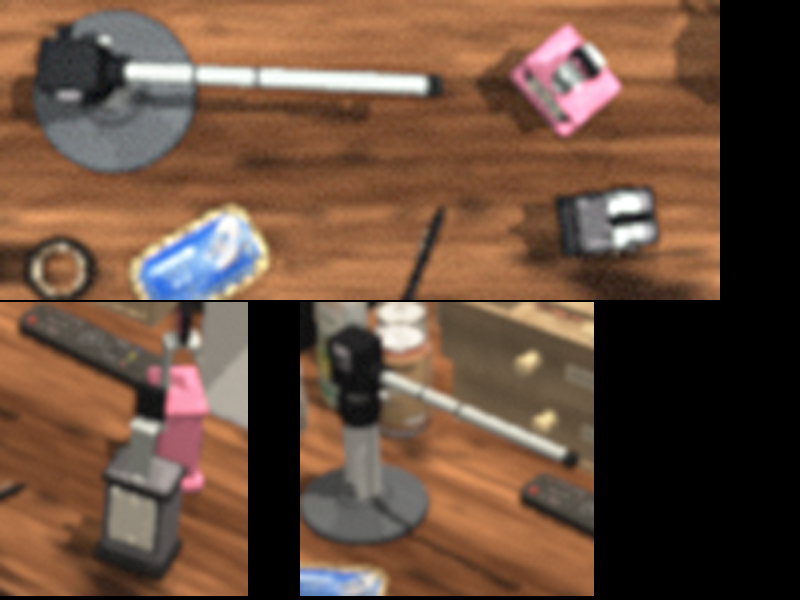

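Crop1 confirms the choice. The grey-bodied lamp has a white lens on its robot side. Its black tab, crop (632,217), lies along y between the white hook parts. The bands are at crop (194,75) and (257,77), and the bar end is at (428,84).

```bash
python3 - <<'E'
from h import *
t=np.load('pics/top.npy',allow_pickle=True).item();s=np.load('pics/scene.npy',allow_pickle=True).item()
f=lambda x,y:((x+.5)/4-.5+160,(y+.5)/4-.5+168)
g=t['image'].astype(float)
# bar axis by white mask, columns 192..267
w=(g.min(2)>150).astype(np.uint8); w[:,:192]=0;w[:,268:]=0;w[:180]=0;w[195:]=0
v,u=np.nonzero(w); k=np.polyfit(u,v,1); print('bar line',k,len(u),u.min(),u.max())
# bands: brightness profile along line
uu=np.arange(198,275,.25); pr=[cv2.getRectSubPix(t['image'],(1,3),(float(x),float(np.polyval(k,x)))).mean() for x in uu]
for x,p in list(zip(uu,pr)):
    if (204<x<212 or 220<x<228 or 262<x<272) and x%0.5==0: print(x,round(p),end='; ')
print()
# tab dark mask
G=g.max(2)[205:235,295:330]; np.set_printoptions(linewidth=250); print(G[8:28,12:33].astype(int))
mk=np.array(onz(t,*f(225.5,75.5),170)); en=onz(t,*f(429,84.5),170)
print('mark',mk,'end',en,np.linalg.norm(en-mk))
print('tab',onz(t,*f(632,217),185))
# scene checks
h=lambda x,y,ox,oy,px,py:((x-px+.5)/3.1-.5+ox,(y-py+.5)/3.1-.5+oy)
print('scene barend',onz(s,*h(565,457,185,150,300,302),168), tri(t,f(429,84.5),s,h(565,457,185,150,300,302)))
print('scene mark',tri(t,f(225.5,75.5),s,h((424+458)/2,(390+408)/2,185,150,300,302)))
print('scene tab top-ish',tri(t,f(632,217),s,h(152,388,250,205,0,302)))
E
```

```text
bar line [4.36482752e-02 1.77011705e+02] 328 192 266
204.5 241; 205.0 242; 205.5 242; 206.0 242; 206.5 231; 207.0 220; 207.5 195; 208.0 170; 208.5 189; 209.0 207; 209.5 223; 210.0 239; 210.5 239; 211.0 240; 211.5 240; 220.5 239; 221.0 240; 221.5 236; 222.0 232; 222.5 214; 223.0 196; 223.5 186; 224.0 176; 224.5 201; 225.0 225; 225.5 234; 226.0 242; 226.5 243; 227.0 243; 227.5 243; 262.5 238; 263.0 238; 263.5 238; 264.0 239; 264.5 235; 265.0 231; 265.5 202; 266.0 174; 266.5 131; 267.0 89; 267.5 66; 268.0 44; 268.5 48; 269.0 51; 269.5 57; 270.0 62; 270.5 70; 271.0 79; 271.5 79; 
[[129 135 131 131 134 126 125 128 133 130 133 139 141 140 141 145 148 150 148 148 150]
 [129 129 133 130 126 111 102  99  95  89  93 105 114 109 102 115 138 155 157 158 154]
 [103  97 102 102  97  85  77  90  94  89  83  92 103 101  85  87 122 152 155 160 159]
 [ 63  67  61  72  92 111 123 158 183 188 184 176 162 160 140 102 107 136 146 146 146]
 [ 74  80  89  97 126 158 185 209 238 250 255 248 224 196 173 123 106 130 135 136 144]
 [114 113 119 119 137 204 248 251 254 255 255 255 246 209 182 130 100 129 138 133 
[... 1016 characters left out ...]
106 123 132 140 149 166 159 158]
 [ 56  61  67  67  56  63  79  88  54  59  70  74  82  95 108 110 119 131 137 139 137]
 [ 61  58  60  55  57  61  65  71  63  68  76  75  89  98 107 113 121 136 155 155 154]]
mark [564.15698095  69.8017336  170.        ] end [558.16886747 -72.56898907 170.        ] 142.4965970655143
tab [ 465.79327824 -211.25538659  185.        ]
scene barend [554.59192632 -69.31653115 168.        ] (array([557.02916623, -70.65550422, 167.31840684]), np.float64(4.856637579082432))
scene mark (array([563.28992658,  70.85507822, 170.48082864]), np.float64(2.7395515602123246))
scene tab top-ish (array([ 465.28054049, -211.08671517,  180.11144098]), np.float64(2.166595715811532))
```

```bash
python3 -m pendant '[[0.03,0.035,0,0,0,0,0.0854],[0.03,0.035,0,0,0,0,0.0854],[0.03,0.035,0,0,0,0,0.0854],[0.03,0.035,0,0,0,0,0.0854],[0.03,0.035,0,0,0,0,0.0854],[0.03,0.035,0,0,0,0,0.0854],[0.03,0.035,0,0,0,0,0.0854],[0.03,0.035,0,0,0,0,0.0854],[0.03,0.035,0,0,0,7,0.0854],[0,0,0,0,0,8,0.0854],[0,0,0,0,0,8,0.0854],[0,0,0,0,0,8,0.0854]]' && python3 -m pendant '[[0,0,0,0,0,8,0.0854],[0,0,0,0,0,8,0.0854],[0,0,0,0,0,8,0.0854],[0,0,0,0,0,0,0.0854],[0,0,0,0,0,0,0.0854]]'
cat >> h.py <<'E'
def go(x,y,z,th=None):
    "remaining move to world TCP xyz in tool axes (m); th = wanted world angle of tool -y"
    s=arm.read_state(); M=R.from_quat(s['ee_rot']).as_matrix()
    print('clock',round(s['clock'],2),'pos',s['position'].round(1),'F',s['contact_force'].round(1),'w',round(s['gripper_width'],1))
    print('tool shift m',(M.T@(np.array([x,y,z])-s['position'])/1000).round(4),'tilt',M[:,2].round(3))
    a=np.arctan2(-M[1,1],-M[0,1]); print('th',round(a,4),'wz deg',None if th is None else round(np.degrees(a-th),2))
E
python3 -c "
from h import *
go(466,-211,256,.15)"
```

```text
clock: 1.3
position: [380.6, 154.1, 256.1]
ee_rot: [0.874, -0.487, -0.0, 0.0]
contact_force: [-0.3, 0.8, 0.1]
gripper_width: 85.5
grasp_force: 0.0
clock: 1.8
position: [380.6, 154.8, 256.1]
ee_rot: [0.757, -0.654, -0.0, 0.0]
contact_force: [-0.0, 0.6, 0.3]
gripper_width: 85.5
grasp_force: 0.0
clock 1.8 pos [380.6 154.8 256.1] F [-0.   0.6  0.3] w 85.5
tool shift m [ 3.744e-01 -3.130e-02  2.000e-04] tilt [-0. -0. -1.]
th 0.1459 wz deg -0.24
```

```bash
python3 -m pendant '[[0.04,-0.0034,0,0,0,0,0.0854],[0.04,-0.0034,0,0,0,0,0.0854],[0.04,-0.0034,0,0,0,0,0.0854],[0.04,-0.0034,0,0,0,0,0.0854],[0.04,-0.0034,0,0,0,0,0.0854],[0.04,-0.0034,0,0,0,0,0.0854],[0.04,-0.0034,0,0,0,0,0.0854],[0.04,-0.0034,0,0,0,0,0.0854],[0.04,-0.0034,0,0,0,0,0.0854],[0.014,-0.0007,0,0,0,0,0.0854],[0,0,0,0,0,0,0.06],[0,0,0,0,0,0,0.06]]'
python3 - <<'E'
from h import *
go(466,-211,256,.15)
d=grab('wrist');print(d['fx'],d['cx'],d['cy'],d['xyz'],d['rotation'])
t=grab('top')
im=np.zeros((600,800,3),np.uint8)
im[:600,:]=cv2.resize(d['image'][:,:,::-1],(800,600),interpolation=cv2.INTER_CUBIC)
cv2.imwrite('pics/w1.png',im)
E
```

```text
clock: 3.0
position: [464.7, -210.4, 255.9]
ee_rot: [0.756, -0.655, -0.001, 0.0]
contact_force: [0.3, 0.5, 0.1]
gripper_width: 60.3
grasp_force: 0.0
clock 3.0 pos [ 464.7 -210.4  255.9] F [0.3 0.5 0.1] w 60.3
tool shift m [ 0.0008 -0.0012 -0.0001] tilt [-0.001  0.001 -1.   ]
th 0.1437 wz deg -0.36
297.3186396354542 250.85311482704026 187.23791088156307 [ 474.96019954 -282.68356394  373.49995319] [-0.07083717  0.9867194   0.14574547 -0.01118847]
```

View pics/w1.png

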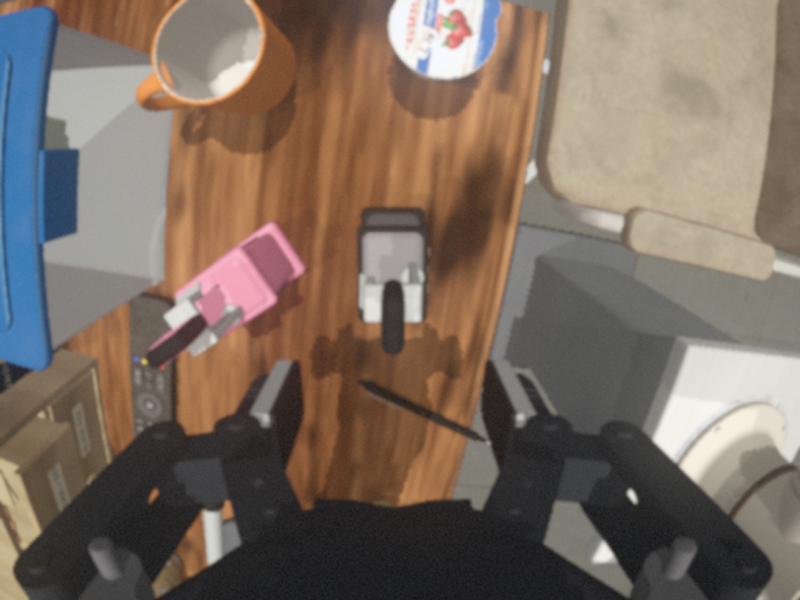

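The wrist view shows the grey lamp's tab, black, from (392,285) to (392,352) and parallel to the image column. The pink look-alike is off to the left. The fingers straddle the lamp about its column.

```bash
cat >> h.py <<'E'
def wray(d,u,v):
    x,y=u-d['cx'],v-d['cy'];r=np.hypot(x,y);a=r/d['fx']
    k=np.sin(a)/r if r>1e-9 else 1/d['fx']
    return np.array(d['xyz'],float),R.from_quat(d['rotation']).as_matrix()@np.array([x*k,y*k,np.cos(a)])
def wz(d,u,v,z):
    o,r=wray(d,u,v);return o+r*(z-o[2])/r[2]
E
python3 - <<'E'
from h import *
d=np.load('pics/wrist.npy',allow_pickle=True).item()
g=d['image'].max(2).astype(int)
c=g[176:230,235:270]; np.set_printoptions(linewidth=250)
print(c[::2,4:28])
q=lambda x,y:((x+.5)*.64-.5,(y+.5)*.64-.5)
for p in [(392,352),(392,330),(392,310),(392,285)]: print(p,wz(d,*q(*p),185).round(1),wz(d,*q(*p),151).round(1))
for p in [(372,208),(418,208),(362,225),(426,225)]: print('body',p,wz(d,*q(*p),98).round(1))
E
```

```text
[[171 176 180 177 172 166 165 165 163 165 165 164 163 165 163 165 165 172 191 204 206 199 171 137]
 [149 167 174 172 169 166 165 161 157 150 142 138 134 135 143 151 160 173 191 203 206 198 171 135]
 [142 159 166 166 160 156 147 131 110  89  73  66  64  65  72  88 107 136 166 186 189 182 160 136]
 [175 179 181 180 177 163 133  92  65  56  59  58  57  54  58  55  63  94 134 163 178 180 180 178]
 [206 208 207 205 196 174 129  84  63  56  57  59  59  56  55  55  60  76 123 172 197 206 208 208]
 [209 210 208 206 189 152 101  64  57  56  59  59  54  56  60  57  58  65  99 150 190 206 210 212]
 [212 209 208 203 182 144  95  63  54  59  56  57  58  61  57  56  59  57  83 136 181 203 210 210]
 [219 215 210 201 178 137  89  60  57  57  58  60  61  57  61  58  54  57  76 128 179 203 209 209]
 [225 218 214 204 177 125  79  60  64  61  63  64  61  67  64  61  61  61  73 123 175 203 211 213]
 [226 224 224 214 182 130  78  63  59  63  64  64  67  70  67  65  60  64  74 113 165 197 210 212]
 [227 227 225 215 185 127  77  64  63  64  64  68  70  67  66  67  63  63  70 111 163 194 207 209]
 [224 226 2
[... 1257 characters left out ...]
8 125 130 130 131]
 [103 102 106 107 108 108  91  77  61  62  60  63  61  62  61  60  67  86 106 124 128 130 133 128]
 [ 99 103 106 108 108 112 109 103  95  90  83  77  78  82  84  94 108 119 126 130 130 130 129 127]
 [ 99 105 103 106 109 111 113 113 110 109 105 101 102 104 109 121 126 130 131 129 129 127 126 127]]
(392, 352) [ 462.7 -199.2  185. ] [ 460.5 -184.2  151. ]
(392, 330) [ 464.2 -209.6  185. ] [ 462.3 -196.4  151. ]
(392, 310) [ 465.5 -218.7  185. ] [ 463.9 -207.2  151. ]
(392, 285) [ 467.1 -229.8  185. ] [ 465.7 -220.2  151. ]
body (372, 208) [ 482.1 -250.7   98. ]
body (418, 208) [ 455.  -254.7   98. ]
body (362, 225) [ 486.6 -239.7   98. ]
body (426, 225) [ 448.7 -245.2   98. ]
```

```bash
python3 -m pendant '[[0.0028,0,0.02,0,0,-0.3,0.05],[0,0,0.02,0,0,0,0.045],[0,0,0.02,0,0,0,0.04],[0,0,0.017,0,0,0,0.04],[0,0,0,0,0,0,0.04],[0,0,0,0,0,0,0.02],[0,0,0,0,0,0,0.005],[0,0,0,0,0,0,0],[0,0,0,0,0,0,0],[0,0,0,0,0,0,0],[0,0,0,0,0,0,0]]'
python3 - <<'E'
from h import *
go(464.8,-213,280,-.042)
E
```

```text
clock: 4.2
position: [466.1, -213.6, 180.7]
ee_rot: [0.758, -0.653, 0.001, -0.001]
contact_force: [-1.5, 2.2, 6.1]
gripper_width: 9.1
grasp_force: 60.6
clock 4.2 pos [ 466.1 -213.6  180.7] F [-1.5  2.2  6.1] w 9.1
tool shift m [-0.0007  0.001  -0.0993] tilt [ 0.002 -0.001 -1.   ]
th 0.1487 wz deg 10.93
```

```bash
python3 -m pendant '[[0,0,-0.005,0,0,0,0],[0,0,-0.012,0,0,0,0],[0,0,-0.015,0,0,0,0],[0,0,-0.015,0,0,0,0],[0,0,-0.006,0,0,0,0],[0,0,0,0,0,2.7,0],[0,0,0,0,0,2.7,0],[0,0,0,0,0,2.7,0],[0,0,0,0,0,2.8,0],[0,0,0,0,0,0,0]]'
python3 - <<'E'
from h import *
go(500.5,-12.5,233.7,-.042)
t=grab('top');s=grab('scene')
E
```

```text
clock: 5.2
position: [465.1, -213.5, 232.0]
ee_rot: [-0.692, 0.722, 0.0, -0.0]
contact_force: [0.3, 0.2, -2.7]
gripper_width: 8.9
grasp_force: 59.2
clock 5.2 pos [ 465.1 -213.5  232. ] F [ 0.3  0.2 -2.7] w 8.9
tool shift m [-0.2023 -0.0269 -0.0017] tilt [-0.001  0.    -1.   ]
th -0.0422 wz deg -0.01
```

```bash
python3 -m pendant '[[-0.01,-0.0013,-0.0017,0,0,0,0],[-0.02,-0.0027,0,0,0,0,0],[-0.025,-0.0033,0,0,0,0,0],[-0.025,-0.0033,0,0,0,0,0],[-0.025,-0.0033,0,0,0,0,0],[-0.025,-0.0033,0,0,0,0,0],[-0.025,-0.0033,0,0,0,0,0],[-0.02,-0.0027,0,0,0,0,0],[-0.017,-0.0023,0,0,0,0,0],[-0.01,-0.0013,0,0,0,0,0],[0,0,0,0,0,0,0],[0,0,0,0,0,0,0]]'
python3 - <<'E'
from h import *
go(560.4,-14.9,233.7,-.042)
s=grab('scene');t=grab('top')
a=t['image'][165:245,190:310,::-1]; b=s['image'][155:255,195:295,::-1]
im=np.zeros((600,800,3),np.uint8)
a=cv2.resize(a,None,fx=3.3,fy=3.3,interpolation=cv2.INTER_CUBIC);b=cv2.resize(b,None,fx=4,fy=4,interpolation=cv2.INTER_CUBIC)
im[:a.shape[0],:a.shape[1]]=a;im[:b.shape[0],400:800]=b
cv2.imwrite('pics/c2.png',im)
E
```

```text
clock: 6.5
position: [500.5, -12.9, 234.0]
ee_rot: [-0.692, 0.722, 0.0, -0.0]
contact_force: [0.0, 0.3, -2.4]
gripper_width: 9.3
grasp_force: 59.3
clock 6.5 pos [500.5 -12.9 234. ] F [ 0.   0.3 -2.4] w 9.3
tool shift m [-0.0005 -0.06    0.0003] tilt [-0. -0. -1.]
th -0.0414 wz deg 0.03
```

View pics/c2.png

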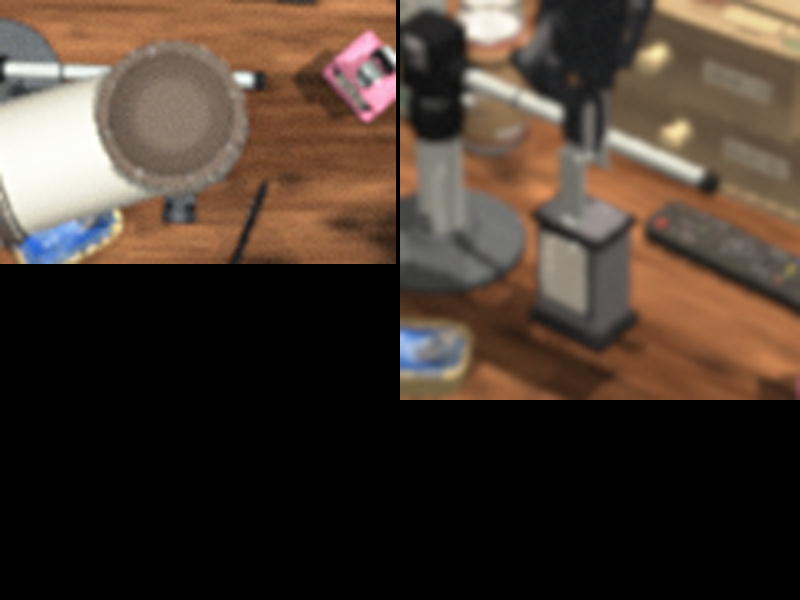

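The lamp is held upright just on the robot side of the bar (crop right half, hook at about (580,170)). The bar runs behind it at leg-gap height, outward of the bands. Next I insert along +x.

```bash
python3 -m pendant '[[0,-0.01,0,0,0,0,0],[0,-0.01,0,0,0,0,0],[0,-0.01,0,0,0,0,0],[0,-0.01,0,0,0,0,0],[0,-0.01,0,0,0,0,0],[0,-0.005,0,0,0,0,0],[0,-0.005,0,0,0,0,0],[0,0,0,0,0,0,0],[0,0,0,0,0,0,0]]'
python3 -m pendant '[[0,-0.002,0,0,0,0,0],[0,-0.002,0,0,0,0,0],[0,0,0,0,0,0,0]]'
python3 -c "
from h import *
go(560.4,-14.9,233.7,-.042)"
```

```text
clock: 7.5
position: [560.4, -15.4, 233.9]
ee_rot: [-0.692, 0.722, 0.0, -0.0]
contact_force: [0.5, -0.2, -1.4]
gripper_width: 9.0
grasp_force: 59.2
clock: 7.8
position: [564.3, -15.5, 234.0]
ee_rot: [-0.692, 0.722, 0.0, -0.0]
contact_force: [-1.4, 0.4, -2.3]
gripper_width: 8.7
grasp_force: 59.4
clock 7.8 pos [564.3 -15.5 234. ] F [-1.4  0.4 -2.3] w 8.7
tool shift m [-0.0005  0.0039  0.0003] tilt [-0.001 -0.    -1.   ]
th -0.042 wz deg 0.0
```

```bash
python3 -m pendant '[[0,0.0037,0,0,0,0,0],[0,0,0.006,0,0,0,0],[0,0,0.006,0,0,0,0],[0,0,0.005,0,0,0,0],[0,0,0.004,0,0,0,0],[0,0,0,0,0,0,0]]'
python3 -m pendant '[[0,0,0.002,0,0,0,0],[0,0,0.001,0,0,0,0],[0,0,0,0,0,0,0]]'
```

```text
clock: 8.4
position: [560.5, -15.4, 212.0]
ee_rot: [-0.692, 0.722, 0.001, -0.001]
contact_force: [-0.6, 0.5, -3.1]
gripper_width: 9.1
grasp_force: 59.2
clock: 8.7
position: [560.9, -15.4, 210.0]
ee_rot: [-0.692, 0.722, 0.0, -0.0]
contact_force: [-0.0, 0.3, -2.5]
gripper_width: 9.3
grasp_force: 59.3
```

```bash
python3 -m pendant '[[0,0,0.001,0,0,0,0],[0,0,0,0,0,0,0]]'; python3 -m pendant '[[0,0,0.001,0,0,0,0],[0,0,0,0,0,0,0]]'
```

```text
clock: 8.9
position: [560.9, -15.4, 209.0]
ee_rot: [-0.692, 0.722, 0.0, 0.0]
contact_force: [-0.1, 0.5, -3.3]
gripper_width: 9.0
grasp_force: 59.3
clock: 9.1
position: [561.1, -15.4, 208.5]
ee_rot: [-0.692, 0.722, -0.0, 0.0]
contact_force: [-0.4, 0.1, 0.3]
gripper_width: 9.1
grasp_force: 59.8
```

```bash
python3 -m pendant '[[0,0,0,0,0,0,0],[0,0,0,0,0,0,0],[-0.004,0,0,0,0,0,0],[-0.008,0,0,0,0,0,0],[-0.008,0,0,0,0,0,0],[-0.008,0,0,0,0,0,0],[-0.008,0,0,0,0,0,0],[-0.008,0,0,0,0,0,0],[-0.008,0,0,0,0,0,0],[-0.005,0,0,0,0,0,0],[-0.003,0,0,0,0,0,0],[0,0,0,0,0,0,0]]' && python3 -m pendant '[[-0.005,0,0,0,0,0,0],[-0.005,0,0,0,0,0,0],[-0.005,0,0,0,0,0,0],[-0.005,0,0,0,0,0,0],[-0.003,0,0,0,0,0,0],[-0.002,0,0,0,0,0,0],[0,0,0,0,0,0,0]]'
python3 - <<'E'
from h import *
go(564,70,208.5,-.042)
s=grab('scene');w=grab('wrist')
b=s['image'][140:240,180:280,::-1]
im=np.zeros((600,800,3),np.uint8)
b=cv2.resize(b,None,fx=4,fy=4,interpolation=cv2.INTER_CUBIC)
im[:400,:400]=b;im[:300,400:]=cv2.resize(w['image'][:,:,::-1],(400,300),interpolation=cv2.INTER_AREA)
c=w['image'][140:240,200:300,::-1];im[300:600,420:720]=cv2.resize(c,(300,300),interpolation=cv2.INTER_CUBIC)
cv2.imwrite('pics/c3.png',im)
E
```

```text
clock: 10.3
position: [563.7, 45.3, 208.4]
ee_rot: [-0.692, 0.722, -0.0, 0.0]
contact_force: [-0.4, -2.6, 5.3]
gripper_width: 9.1
grasp_force: 60.4
clock: 11.0
position: [564.6, 69.8, 208.5]
ee_rot: [-0.692, 0.722, -0.0, 0.0]
contact_force: [-0.0, -3.8, 4.8]
gripper_width: 9.0
grasp_force: 60.4
clock 11.0 pos [564.6  69.8 208.5] F [-0.  -3.8  4.8] w 9.0
tool shift m [-0.0001  0.0006 -0.    ] tilt [ 0.001  0.    -1.   ]
th -0.0417 wz deg 0.02
```

View pics/c3.png

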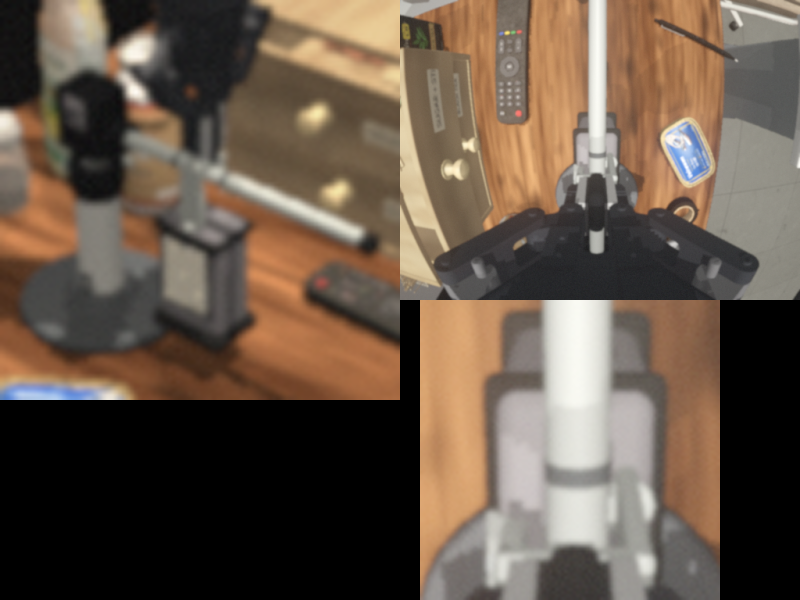

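The lamp hangs on the bar with its crown by the bands. The outer band is at crop (578,474) and the crown's outer edge at crop (540,553).

```bash
python3 - <<'E'
from h import *
d=np.load('pics/wrist.npy',allow_pickle=True).item()
q=lambda x,y:(200+(x-419.5)/3-.5,140+(y-299.5)/3-.5)
print('band',wz(d,*q(578,474),174),'crown edge',wz(d,*q(540,553),179),wz(d,*q(617,553),179),'bar centre',wz(d,*q(578,500),174))
print(d['xyz'])
E
```

```text
band [562.49306547  48.61613135 174.        ] crown edge [569.8800609  61.6472212 179.       ] [556.04087802  62.23387751 179.        ] bar centre [562.69414791  53.60699508 174.        ]
[561.12872643  -3.08662953 326.01280274]
```

```bash
python3 -m pendant '[[0,0,-0.0005,0,0,0,0],[0,0,0,0,0,0,0],[0,0,0,0,0,0,0.012],[0,0,0,0,0,0,0.016],[0,0,0,0,0,0,0.022],[0,0,0,0,0,0,0.04],[0,0,0,0,0,0,0.04],[0,0,0,0,0,0,0.04],[0,0,0,0,0,0,0.04],[0,0,0,0,0,0,0.04]]' && python3 -m pendant '[[0,0,-0.01,0,0,0,0.04],[0,0,-0.02,0,0,0,0.04],[0,0,-0.025,0,0,0,0.06],[0,0,-0.025,0,0,0,0.0854],[0,0,0,0,0,0,0.0854],[0,0,0,0,0,0,0.0854],[0,0,0,0,0,0,0.0854]]'
python3 - <<'E'
from h import *
p=np.array([564,70])+105*np.array([.042,.999]);print(p)
go(*p,288,-.042)
s=grab('scene');w=grab('wrist')
b=s['image'][140:240,180:280,::-1]
im=np.zeros((600,800,3),np.uint8)
im[:400,:400]=cv2.resize(b,None,fx=4,fy=4,interpolation=cv2.INTER_CUBIC)
im[:300,400:]=cv2.resize(w['image'][:,:,::-1],(400,300),interpolation=cv2.INTER_AREA)
c=w['image'][180:280,200:300,::-1];im[300:600,420:720]=cv2.resize(c,(300,300),interpolation=cv2.INTER_CUBIC)
cv2.imwrite('pics/c4.png',im)
E
```

```text
clock: 12.1
position: [564.5, 69.5, 208.5]
ee_rot: [-0.692, 0.722, 0.0, 0.0]
contact_force: [-0.4, 0.1, -0.4]
gripper_width: 40.3
grasp_force: 0.0
clock: 12.8
position: [564.0, 69.4, 287.8]
ee_rot: [-0.692, 0.722, 0.0, -0.001]
contact_force: [-0.3, 0.4, -0.3]
gripper_width: 84.9
grasp_force: 0.0
[568.41  174.895]
clock 12.8 pos [564.   69.4 287.8] F [-0.3  0.4 -0.3] w 84.9
tool shift m [-0.1056  0.     -0.0002] tilt [-0.002 -0.    -1.   ]
th -0.0421 wz deg -0.01
```

View pics/c4.png

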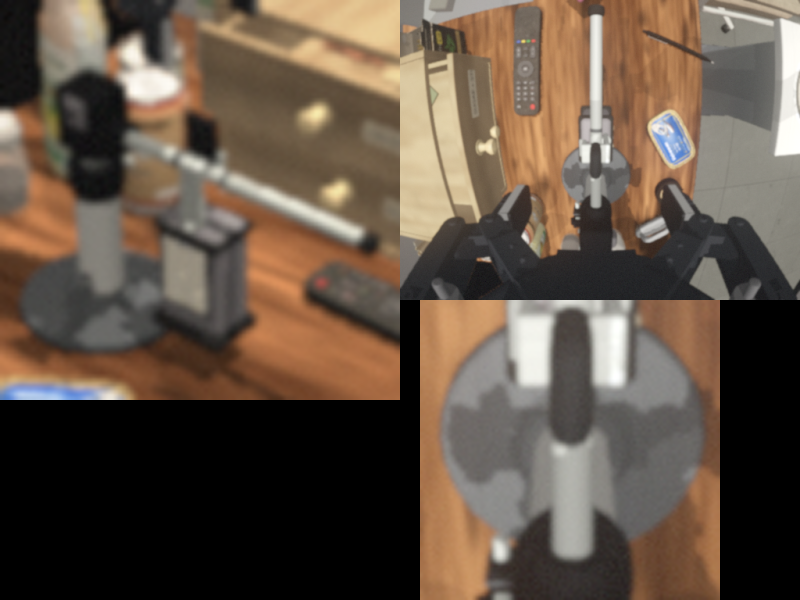

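Released: the lamp hangs upright between the bands, with its tab at crop (200,130). Next I check the clearances around the head.

```bash
python3 - <<'E'
from h import *
t=np.load('pics/top.npy',allow_pickle=True).item()
q=lambda x,y:((x+.5)*.64-.5,(y+.5)*.64-.5)
s=np.load('pics/scene.npy',allow_pickle=True).item()
print('bottle',tri(t,q(197,206),s,q(309,198)))
print('jar',onz(t,*q(207,305),105),'jars right',onz(t,*q(257,222),110),'head top',onz(t,*q(282,290),202))
E
python3 -m pendant '[[-0.01,0,0,0,0,0,0.0854],[-0.02,0,0,0,0,0,0.0854],[-0.02,0,0,0,0,0,0.0854],[-0.02,0,0,0,0,0,0.0854],[-0.02,0,0,0,0,0,0.0854],[-0.0156,0,0,0,0,0,0.0854],[0,0,0,0,0,0,0.0854],[0,0,0,0,0,0,0.0854]]'
python3 - <<'E'
from h import *
go(568.4,175,192,-.042)
t=grab('top');w=grab('wrist')
im=np.zeros((600,800,3),np.uint8)
im[:600,:]=cv2.resize(w['image'][:,:,::-1],(800,600),interpolation=cv2.INTER_CUBIC)
cv2.imwrite('pics/c5.png',im)
E
```

```text
bottle (array([709.95112203, 313.33216774, 210.61434021]), np.float64(0.26311764530283177))
jar [544.95328887 322.74466207 105.        ] jars right [703.2281595  230.61047204 110.        ] head top [563.59942034 163.88640537 202.        ]
clock: 13.7
position: [568.8, 175.4, 288.2]
ee_rot: [-0.692, 0.722, 0.0, -0.0]
contact_force: [-0.3, -0.4, 0.5]
gripper_width: 85.6
grasp_force: 0.0
clock 13.7 pos [568.8 175.4 288.2] F [-0.3 -0.4  0.5] w 85.6
tool shift m [0.0004 0.0003 0.0963] tilt [-0.001 -0.    -1.   ]
th -0.0412 wz deg 0.05
```

View pics/c5.png

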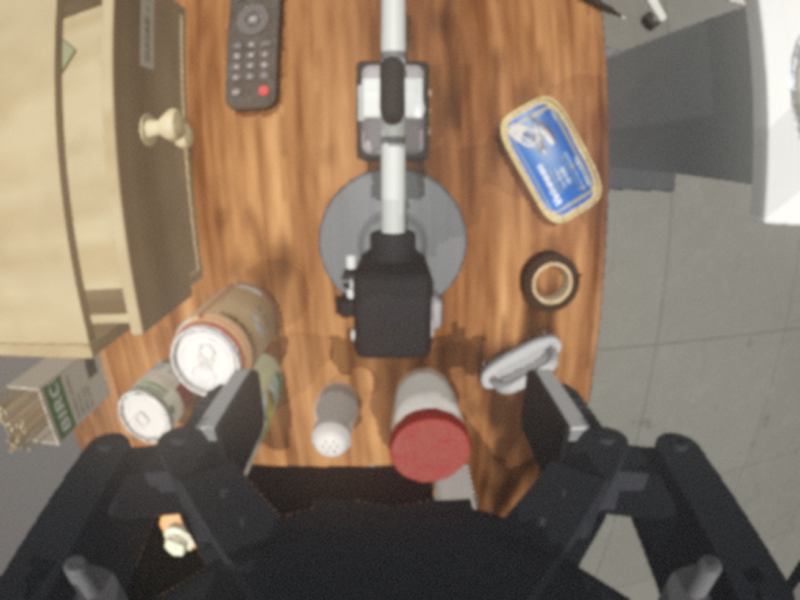

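```bash
python3 - <<'E'
from h import *
d=np.load('pics/wrist.npy',allow_pickle=True).item()
q=lambda x,y:((x+.5)*.64-.5,(y+.5)*.64-.5)
for p in [(355,280),(432,280),(355,355),(432,355)]: print(p,wz(d,*q(*p),202).round(1))
for z in (186,): print('button',wz(d,*q(437,312),z).round(1))
for z in (100,150,186): print('knob',z,wz(d,*q(347,303),z).round(1),wz(d,*q(350,263),z).round(1))
im=cv2.resize(d['image'][150:240,200:300,::-1],(700,600),interpolation=cv2.INTER_CUBIC); im=np.clip(im.astype(float)*1.5+15,0,255)
t=np.load('pics/scene.npy',allow_pickle=True).item()
cv2.imwrite('pics/c6.png',im)
E
```

```text
(355, 280) [584.5 156.6 202. ]
(432, 280) [549.4 158.1 202. ]
(355, 355) [587.1 193.9 202. ]
(432, 355) [550.  195.5 202. ]
button [545.9 179.3 186. ]
knob 100 [600.7 200.1 100. ] [596.7 171.8 100. ]
knob 150 [594.9 184.1 150. ] [591.6 160.4 150. ]
knob 186 [590.8 172.6 186. ] [587.9 152.2 186. ][ WARN:0@0.492] global loadsave.cpp:1063 imwrite_ Unsupported depth image for selected encoder is fallbacked to CV_8U.
```

View pics/c6.png

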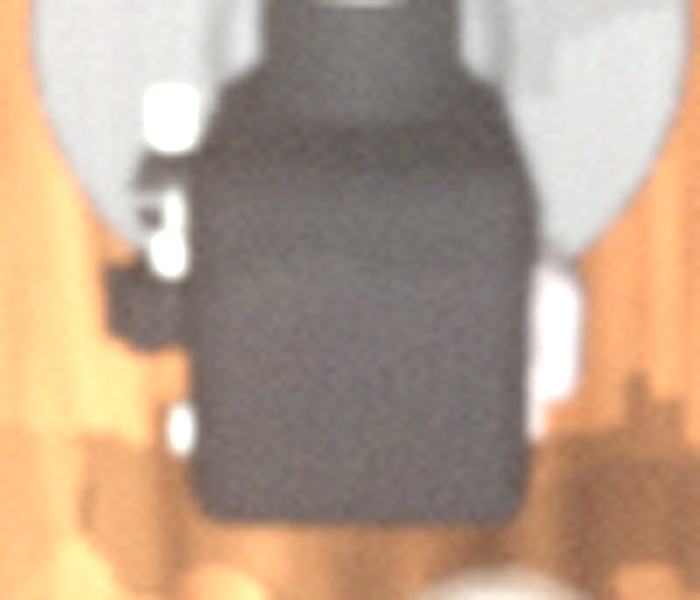

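The head's top face is centred at about (568,174). The grey button is on the robot side (crop 560,340), and the shiny clamp screws lie on the far side, lower down. I descend over the head and squeeze.

```bash
python3 -m pendant '[[0.0005,0,0.02,0,0,0,0.0854],[0,0,0.025,0,0,0,0.0854],[0,0,0.025,0,0,0,0.0854],[0,0,0.016,0,0,0,0.0854],[0,0,0.01,0,0,0,0.0854],[0,0,0,0,0,0,0.0854],[0,0,0,0,0,0,0.0854]]' && python3 -m pendant '[[0,0,0,0,0,0,0.05],[0,0,0,0,0,0,0.04],[0,0,0,0,0,0,0.03],[0,0,0,0,0,0,0.02],[0,0,0,0,0,0,0.01],[0,0,0,0,0,0,0],[0,0,0,0,0,0,0],[0,0,0,0,0,0,0],[0,0,0,0,0,0,0],[0,0,0,0,0,0,0]]'
```

```text
clock: 14.5
position: [569.5, 174.4, 193.4]
ee_rot: [-0.692, 0.722, -0.0, 0.001]
contact_force: [0.3, 0.1, 0.5]
gripper_width: 85.6
grasp_force: 0.0
clock: 15.5
position: [568.7, 174.5, 193.4]
ee_rot: [-0.692, 0.722, -0.0, -0.0]
contact_force: [-3.4, -0.4, 6.3]
gripper_width: 37.5
grasp_force: 63.1
```

```bash
python3 -m pendant '[[0,0,-0.002,0,0,0,0],[0,0,-0.004,0,0,0,0],[0,0,-0.005,0,0,0,0],[0,0,-0.005,0,0,0,0],[0,0,-0.005,0,0,0,0],[0,0,-0.005,0,0,0,0],[0,0,-0.005,0,0,0,0],[0,0,-0.005,0,0,0,0],[0,0,-0.004,0,0,0,0],[0,0,-0.004,0,0,0,0],[0,0,0,0,0,0,0]]' && python3 -m pendant '[[0,0,-0.004,0,0,0,0],[0,0,-0.004,0,0,0,0],[0,0,-0.004,0,0,0,0],[0,0,-0.005,0,0,0,0],[0,0,-0.005,0,0,0,0],[0,0,-0.005,0,0,0,0],[0,0,-0.005,0,0,0,0],[0,0,-0.005,0,0,0,0],[0,0,-0.005,0,0,0,0],[0,0,-0.004,0,0,0,0],[0,0,-0.004,0,0,0,0],[0,0,0,0,0,0,0]]'
```

```text
clock: 16.6
position: [568.7, 174.4, 236.5]
ee_rot: [-0.692, 0.722, 0.0, -0.0]
contact_force: [0.6, -1.5, -7.1]
gripper_width: 36.9
grasp_force: 63.2
clock: 17.8
position: [568.7, 174.5, 287.3]
ee_rot: [-0.692, 0.722, 0.0, -0.0]
contact_force: [-0.8, -1.2, -5.6]
gripper_width: 36.9
grasp_force: 64.1
```

```bash
python3 -m pendant '[[0,0,-0.002,0,0,0,0],[0,0,-0.002,0,0,0,0],[0,0,-0.001,0,0,0,0],[0,0,0,0,0,0,0]]'; python3 -m pendant '[[0,0,-0.001,0,0,0,0],[0,0,-0.0005,0,0,0,0],[0,0,0,0,0,0,0]]'; python3 -m pendant '[[0,0,-0.0005,0,0,0,0],[0,0,0,0,0,0,0]]'
```

```text
clock: 18.2
position: [568.7, 174.5, 291.7]
ee_rot: [-0.692, 0.722, 0.0, -0.0]
contact_force: [-2.3, -0.2, -5.4]
gripper_width: 36.9
grasp_force: 64.1
clock: 18.5
position: [568.7, 174.5, 293.0]
ee_rot: [-0.692, 0.722, 0.0, -0.0]
contact_force: [-2.9, -1.7, -6.5]
gripper_width: 37.2
grasp_force: 63.9
clock: 18.7
position: [568.7, 174.5, 293.4]
ee_rot: [-0.692, 0.722, 0.0, -0.0]
contact_force: [-3.0, -1.5, -5.9]
gripper_width: 36.9
grasp_force: 63.9
```

```bash
python3 -m pendant '[[0,0,-0.001,0,0,0,0],[0,0,0,0,0,0,0]]'; python3 -m pendant '[[0,0,-0.001,0,0,0,0],[0,0,0,0,0,0,0]]'
```

```text
clock: 18.9
position: [568.7, 174.5, 293.6]
ee_rot: [-0.692, 0.722, 0.0, -0.001]
contact_force: [-2.0, -1.6, -10.8]
gripper_width: 37.2
grasp_force: 63.4
clock: 19.1
position: [568.7, 174.5, 293.6]
ee_rot: [-0.692, 0.722, 0.001, -0.001]
contact_force: [0.7, -1.4, -17.2]
gripper_width: 37.2
grasp_force: 62.6
```

At the rigid stop: the force is rising and the height no longer changes. I let it settle, then check the lamp.

```bash
python3 -m pendant '[[0,0,0,0,0,0,0],[0,0,0,0,0,0,0],[0,0,0,0,0,0,0],[0,0,0,0,0,0,0],[0,0,0,0,0,0,0],[0,0,0,0,0,0,0],[0,0,0,0,0,0,0],[0,0,0,0,0,0,0],[0,0,0,0,0,0,0],[0,0,0,0,0,0,0]]'
python3 - <<'E'
from h import *
s=grab('scene');w=grab('wrist')
im=np.zeros((600,800,3),np.uint8)
im[:440,:440]=cv2.resize(s['image'][110:220,180:290,::-1],(440,440),interpolation=cv2.INTER_CUBIC)
im[:360,440:]=cv2.resize(w['image'][20:200,160:340,::-1],(360,360),interpolation=cv2.INTER_CUBIC)
cv2.imwrite('pics/c7.png',im)
E
```

```text
clock: 20.1
position: [568.7, 174.5, 293.7]
ee_rot: [-0.692, 0.722, 0.001, -0.001]
contact_force: [4.2, -2.7, -25.5]
gripper_width: 37.3
grasp_force: 62.8
```

View pics/c7.png

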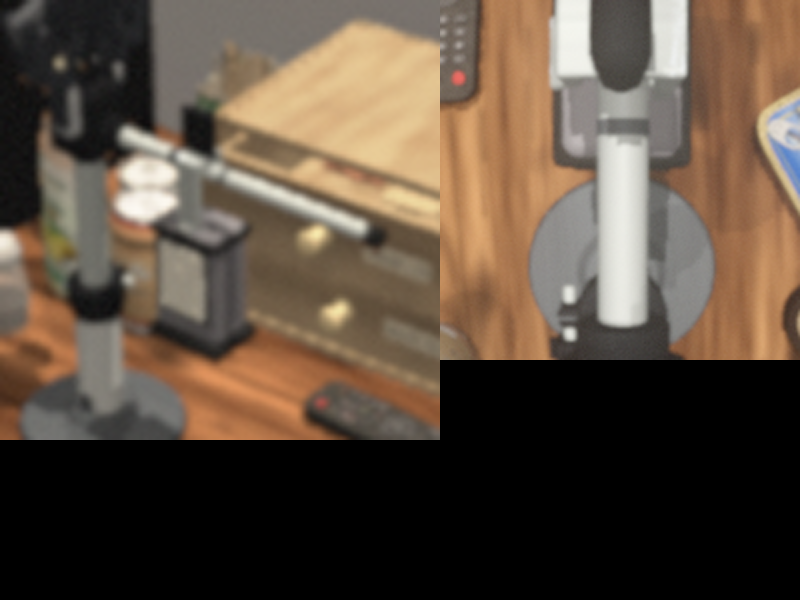

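The mast is at its stop. The lamp hangs upright and still between the bands (crop 200,260), clear of the gripper.

```bash
python3 -c "
from bench import arm
print(arm.job_done())"
```

```text
the job is handed in; nothing more can be done
None
```

The lamp hangs between the two dark bands and the gripper is holding the mast up at its second stop; I handed the job in at about 20 s, and the hand-in call gave no pass or fail verdict.

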